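Start the shed watering: tap in three caps in order

TASK

Start the watering: with the fingertips, lightly push down the green cap (glasshouse valve), then the blue cap (vegetable-bed valve) and last the yellow cap (pump), each well in so that it stays in. The pump must not start before both valves are in, the red drain cap stays out, and no push box or other thing on the top is to be lifted, shifted or knocked.

Things in the scene. Friction and masses are not known exactly. Their poses are not given: they have to be found in the camera images.
- box_green: loose grey push box of the glasshouse valve, 90 x 90 x 55 mm, 0.6 to 1.2 kg, standing free on the white top; origin at the centre of its underside, z up. The green cap is centred on its top.
- push_green_top (a point): centre of the upper face of the green push cap (glasshouse valve): a flat disc 40 mm across, on a white stem, about 79 mm above the white top when out; it moves down with the cap
- push_green (a joint): how far the green cap is pushed down, m: 0 = fully out, 0.012 = fully in; starts between 0 and 0.002. It counts as in beyond 0.006. It resists with about 4 N at first, rising to about 5.5 N at full depth, and stays where it is left. Once it is fully in the cap is cushioned: it gives about 1 mm more per further 1 N, up to 11 mm, and springs back.
- box_blue: loose grey push box of the vegetable-bed valve, 90 x 90 x 55 mm, 0.6 to 1.2 kg, standing free on the white top; origin at the centre of its underside, z up. The blue cap is centred on its top.
- push_blue_top (a point): centre of the upper face of the blue push cap (vegetable-bed valve): a flat disc 40 mm across, on a white stem, about 79 mm above the white top when out; it moves down with the cap
- push_blue (a joint): how far the blue cap is pushed down, m: 0 = fully out, 0.012 = fully in; starts between 0 and 0.002. It counts as in beyond 0.006. It resists with about 4 N at first, rising to about 5.5 N at full depth, and stays where it is left. Once it is fully in the cap is cushioned: it gives about 1 mm more per further 1 N, up to 11 mm, and springs back.
- box_yellow: loose grey push box of the pump, 90 x 90 x 55 mm, 0.6 to 1.2 kg, standing free on the white top; origin at the centre of its underside, z up. The yellow cap is centred on its top.
- push_yellow_top (a point): centre of the upper face of the yellow push cap (pump): a flat disc 40 mm across, on a white stem, about 79 mm above the white top when out; it moves down with the cap
- push_yellow (a joint): how far the yellow cap is pushed down, m: 0 = fully out, 0.012 = fully in; starts between 0 and 0.002. It counts as in beyond 0.006. It resists with about 4 N at first, rising to about 5.5 N at full depth, and stays where it is left. Once it is fully in the cap is cushioned: it gives about 1 mm more per further 1 N, up to 11 mm, and springs back.
- box_red: loose grey push box of the drain valve, 90 x 90 x 55 mm, 0.6 to 1.2 kg, standing free on the white top; origin at the centre of its underside, z up. The red cap is centred on its top.
- push_red_top (a point): centre of the upper face of the red push cap (drain valve): a flat disc 40 mm across, on a white stem, about 79 mm above the white top when out; it moves down with the cap
- push_red (a joint): how far the red cap is pushed down, m: 0 = fully out, 0.012 = fully in; starts between 0 and 0.002. It counts as in beyond 0.006. It resists with about 4 N at first, rising to about 5.5 N at full depth, and stays where it is left. Once it is fully in the cap is cushioned: it gives about 1 mm more per further 1 N, up to 11 mm, and springs back.
- rose: green watering rose (sprinkler head) standing face down, conical, 74 mm diameter at the foot, 75 mm tall, origin at the centre of its underside; loose, to be left alone
- hammer: steel claw hammer lying on the top at the far side, rubber grip, about 300 mm long and up to 28 mm high, lying across; origin under the middle of its length; loose, to be left alone
- tag_holder: white plastic pot tag holder, an open box 50 x 80 x 55 mm with white and yellow tags that stand up to about 92 mm, origin at the centre of its underside; loose, to be left alone
- bottle: clear glass bottle, upright, 68 mm diameter, 200 mm tall, origin at the centre of its underside; loose, to be left alone
- pot: empty terracotta pot, upright, 100 mm rim, 90 mm tall, origin at the centre of its underside; loose, to be left alone
- tin: small upright jar with a grey cap and a green band, 60 mm diameter, 70 mm tall, origin at the centre of its underside; loose, to be left alone
Things that resemble listed ones, but are neither listed nor needed, are in the scene too. Leave any purple look-alike of the box_green alone. What is shaped like the box_red but purple is not meant.

How it is judged:
By the outcome, as a careful person would: the job done as asked, in the order asked, and still so for the second after the job is handed in, with the robot touching nothing.
It also fails if it takes over 45 s, if anything falls off the work surface, if the arm or the gripper's body presses on something with over 40 N, if the wrist force passes 120 N, or if a joint passes its speed limit or range.

ROBOT

A 6-joint arm with a two-finger parallel gripper is mounted at the origin on the work surface. World frame = base frame: x ahead of the robot, y to its left, z up, the work surface at z = 0. Lengths are in m, angles in rad, forces in N, time in s.
With the tool pointing down it reaches from about 0.3 to 0.875 m from the base axis. Payload 6.4 kg.
Tool frame: the origin (TCP) lies on the centre line of the jaws, within the pads' length; the fingertips stand 25 mm ahead of it and the grasp point (between the pads) lies 6 mm ahead of it; z points along the fingers, y is the line along which they close (so a half turn about z gives the same grasp; the last joint's range is limited). The gripper opens to 85 mm and grips with 20 to 120 N. Pads are 22 mm wide; open, the fingers measure 114 mm over their backs; the gripper's body (76 mm by 85 mm) begins 54 mm behind the grasp point. The pads swing forward as they close: fully open they stand 13 mm farther back than shut.
Start: joints at [-1.353, 0.181, 1.607, -0, 1.354, -0.206], TCP at [0.236, -0.524, 0.256] pointing down, gripper open.
Joint ranges: [-2.99, 2.99], [-0.89, 2.07], [0.3, 2.58], [-1.14, 4.28], [0, 2.63], [-3.12, 3.12]. Speed limits (rad/s): [2.57, 2.57, 3.01, 3.14, 3.14, 3.14].

INTERFACE

Orientations are given as a unit quaternion [w, x, y, z].
In Python, from bench import get_obs, camera, hand_in, spot_in gives the robot as it stands.
- The arm moves only by the shell command python3 -m jog 'ROWS'. ROWS is JSON, one flat list of numbers, 7 for each row, row after row: the shift along the tool's x, y, z in m, then the turn, a rotation vector about the tool's x, y, z in rad, then the closure, from 0 (fully open) to 1 (shut). A call has 1 to 20 rows; each row is the pose to reach, as a shift and turn from the pose commanded when the call began, along the tool's axes at that moment; what a row does not reach only later rows make up. A row lasts 1/8 s, in which the tool goes at most 62.5 mm and 10.7 degrees, less where a joint would pass 70% of its speed; a pose out of reach is approached as far as the arm can. A call with a gripper value outside its range is refused whole. The fingers move at their own pace and stop on an object; the grip force is fixed at half the most. Time passes only in rows, so rows that repeat a pose let the fingers close. It gives the time, the measured TCP pose, the force, the opening and the grip force at its end, in the units of the state.
- get_obs(): the state, without advancing time (a new reading comes with each control period).
- camera(name): name is "scene" or "top"; returns a dict with "frame" (384x512x3 uint8, red, green, blue), "mtx" (3x3 intrinsics, pixels), "extrinsics" (4x4, takes a point from camera to world coordinates). Camera axes: x right, y up, looking along -z (the intrinsics and any distortion apply to the point x, -y, -z); pixel columns grow to the right and rows downward; lengths in m; the calibration is good to about 2 mm. A picture is of the moment at which its call begins. There is no depth.
- hand_in(): hands the job in; it is judged then, once.
Trained networks look in a picture, given as the dict that the camera call returned (one of the last four; its "shot" number tells which), for a name from the list of things; names that differ only in an ending like _2 or _b are one class to them, and where a whole thing is asked for, a point or a joint stands for the part that bears it (a point fixed in the world has none). Each returns a list of dicts, best first, with "confidence" (0 to 1); they miss things now and then, are a little off and sometimes report something else, mostly with a low value. They report only what shows in the picture. A call takes as long as a camera call. They do not tell look-alikes from the thing itself.
- spot_in(picture, name): "xyz" ([x, y, z] in m, in world coordinates, good to about 4 mm: the middle of the surface that is visible of it).
The state is a dict: "time_s": time; "q": joint angles; "dq": joint speeds; "joint_efforts": joint torques, N m; "eef_pos": TCP position; "eef_rot": TCP orientation; "wrist_force": force on the tool from outside, world axes, zero at the start; "torque": the same for the moment, N m; "opening": opening from 0.0 (shut) to 1.0 (fully open); "grasp_force": force on a finger pad.
Only numpy, scipy, OpenCV 4.12 (cv2) and the standard library are available. Lean on these libraries where they do the work, as an engineer would, in place of code of your own. Each camera call takes 0.05 s, during which the arm holds its last target. There are 200 camera calls.

## Working session

There is one attempt and no reset: what is moved stays moved. The work goes in short steps, Python scripts to look and compute and a shell command to move; the robot and the scene stay as the last step left them, time stands still between calls to the robot, and variables do not carry over. Pictures are saved under pics/ and viewed, at most 10 in all, crops included, and the job is handed in when it is done.

```bash
mkdir -p pics
python3 - <<'E'
from bench import *
import cv2,numpy as np
o=get_obs();print({k:np.round(o[k],3).tolist() for k in("time_s","eef_pos","eef_rot","wrist_force","opening")})
for c in("top","scene"):
    p=camera(c);cv2.imwrite(f"pics/{c}0.png",cv2.resize(p["frame"][:,:,::-1],(768,576)))
    print(c,np.round(p["extrinsics"],3).tolist())
    for n in["push_green_top","push_blue_top","push_yellow_top","push_red_top","box_green","rose","tag_holder","bottle","pot","tin","hammer"]:
        for r in spot_in(p,n)[:5]:
            x=np.array(r["xyz"]);e=np.linalg.inv(p["extrinsics"])@np.r_[x,1];u=p["mtx"]@[e[0],-e[1],-e[2]];u=u[:2]/u[2]
            print(n,x.round(3),round(r["confidence"],2),(u*1.5).round())
E
```

```text
{'time_s': 0.0, 'eef_pos': [0.236, -0.524, 0.255], 'eef_rot': [-0.001, 0.978, 0.21, -0.0], 'wrist_force': [1.299, 0.524, -0.249], 'opening': 0.996}
top [[0.005, 0.997, -0.075, 0.469], [-1.0, 0.005, 0.002, 0.015], [0.002, 0.075, 0.997, 1.202], [0.0, 0.0, 0.0, 1.0]]
push_green_top [ 0.657 -0.232  0.079] 0.53 [486. 244.]
push_blue_top [0.594 0.261 0.076] 0.67 [259. 272.]
push_blue_top [0.38  0.116 0.007] 0.55 [328. 369.]
push_yellow_top [ 0.489 -0.29   0.076] 0.44 [513. 322.]
push_red_top [0.599 0.075 0.077] 0.59 [345. 270.]
push_red_top [0.368 0.29  0.076] 0.54 [244. 377.]
push_red_top [ 0.468 -0.469  0.07 ] 0.25 [596. 331.]
push_red_top [0.595 0.259 0.074] 0.17 [260. 271.]
box_green [ 0.566 -0.083  0.057] 0.75 [417. 286.]
box_green [ 0.306 -0.271  0.051] 0.74 [503. 406.]
box_green [ 0.653 -0.228  0.053] 0.64 [482. 248.]
rose [ 0.357 -0.127  0.024] 0.96 [435. 380.]
tag_holder [0.597 0.254 0.057] 0.66 [265. 271.]
tag_holder [ 0.356 -0.127  0.022] 0.38 [435. 381.]
bottle [0.501 0.434 0.134] 0.69 [168. 314.]
bottle [0.596 0.259 0.076] 0.55 [261. 271.]
pot [ 0.604 -0.496  0.052] 0.81 [603.
[... 586 characters left out ...]
[ 0.505 -0.278  0.08 ] 0.55 [327. 242.]
push_red_top [0.374 0.295 0.072] 0.74 [567. 357.]
push_red_top [0.608 0.079 0.078] 0.61 [380. 340.]
push_red_top [0.61  0.082 0.077] 0.52 [380. 343.]
push_red_top [ 0.604 -0.448  0.066] 0.25 [255. 231.]
box_green [ 0.586 -0.063  0.048] 0.97 [348. 312.]
box_green [ 0.32  -0.251  0.045] 0.89 [401. 236.]
rose [ 0.365 -0.119  0.025] 0.89 [420. 273.]
rose [0.606 0.082 0.078] 0.25 [382. 341.]
tag_holder [0.394 0.13  0.038] 0.96 [488. 329.]
tag_holder [0.601 0.268 0.076] 0.48 [453. 403.]
bottle [0.524 0.466 0.11 ] 0.78 [595. 445.]
pot [ 0.603 -0.447  0.064] 0.92 [256. 232.]
hammer [0.789 0.123 0.02 ] 0.92 [304. 424.]
hammer [0.614 0.272 0.05 ] 0.3 [448. 419.]
```

View pics/top0.png

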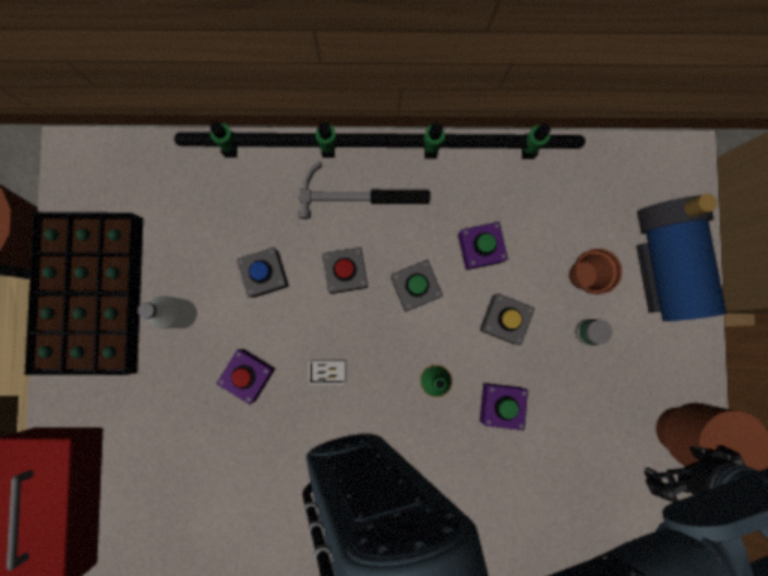

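View pics/scene0.png

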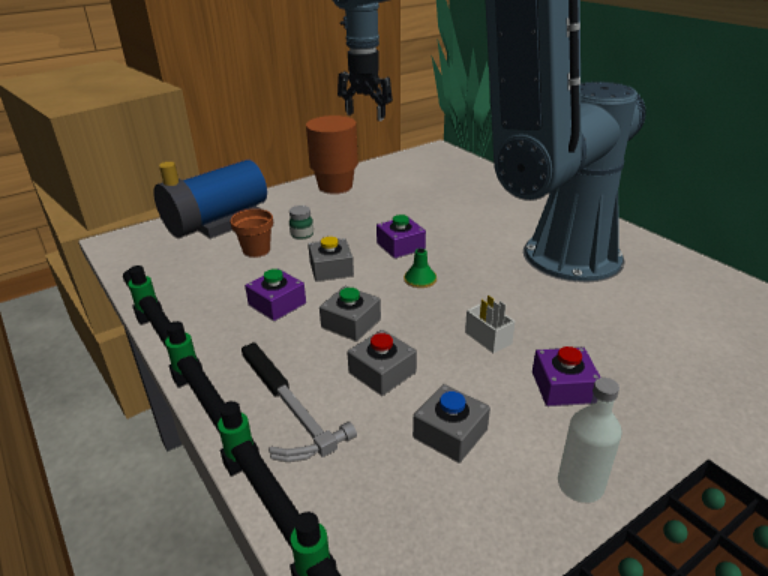

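Top view: the grey box with the green cap is at (417,285), blue at (259,271), yellow at (511,320) and grey red at (344,268). The things that could be mistaken for green are the purple boxes with green caps at (485,244) and (508,408); there is also a purple box with a red cap at (242,377). The blue drum at (685,270) could be taken for blue, and the yellow tags at (328,371) for yellow. I choose the grey boxes, locate the caps by colour in both views and check with a crop.

```bash
cat > h.py <<'E'
from bench import *
import cv2,numpy as np
def ray(p,u):
    K=p["mtx"];d=np.linalg.inv(K)@[u[0],u[1],1];E=np.array(p["extrinsics"])
    return E[:3,3],E[:3,:3]@[d[0],-d[1],-d[2]]
def cen(p,u,col,r=14):
    h=cv2.cvtColor(p["frame"],cv2.COLOR_RGB2HSV).astype(int);lo,hi={"green":(50,85),"blue":(100,125),"yellow":(18,32)}[col]
    m=((h[...,0]>=lo)&(h[...,0]<=hi)&(h[...,1]>120)&(h[...,2]>50)).astype(np.uint8)
    k=np.zeros_like(m);cv2.circle(k,(int(u[0]),int(u[1])),r,1,-1)
    n,l,s,c=cv2.connectedComponentsWithStats(m*k);i=1+np.argmax(s[1:,4]);return c[i],s[i].tolist()
def both(pt,ps,ut,us,col):
    a,sa=cen(pt,ut,col);b,sb=cen(ps,us,col)
    A=[];y=[]
    for p,u in((pt,a),(ps,b)):
        o,d=ray(p,u);d/=np.linalg.norm(d);P=np.eye(3)-np.outer(d,d);A.append(P);y.append(P@o)
    X=np.linalg.lstsq(np.vstack(A),np.hstack(y),rcond=None)[0]
    o,d=ray(pt,a);Z=o+d*(0.078-o[2])/d[2];o,d=ray(ps,b);W=o+d*(0.078-o[2])/d[2]
    print(col,X.round(4),"top",Z.round(4),"scene",W.round(4),sa,sb)
E
python3 - <<'E'
from h import *
t=camera("top");s=camera("scene")
for c,a,b in(("green",(417,285),(349,295)),("blue",(259,271),(452,402)),("yellow",(511,320),(328,242))):both(t,s,np.array(a)/1.5,np.array(b)/1.5,c)
f=t["frame"][150:240,150:370,::-1];cv2.imwrite("pics/c.png",cv2.resize(f,None,fx=3.5,fy=3.5,interpolation=cv2.INTER_CUBIC))
E
```

```text
green [ 0.5701 -0.0815  0.074 ] top [ 0.5697 -0.0812  0.078 ] scene [ 0.5731 -0.0765  0.078 ] [272, 183, 13, 13, 118] [226, 192, 14, 9, 101]
blue [0.5986 0.2646 0.0733] top [0.5976 0.2639 0.078 ] scene [0.6022 0.2678 0.078 ] [166, 174, 13, 13, 127] [293, 261, 18, 15, 200]
yellow [ 0.4961 -0.2855  0.0733] top [ 0.4958 -0.2842  0.078 ] scene [ 0.5003 -0.2783  0.078 ] [335, 206, 13, 13, 138] [214, 158, 12, 8, 81]
```

View pics/c.png

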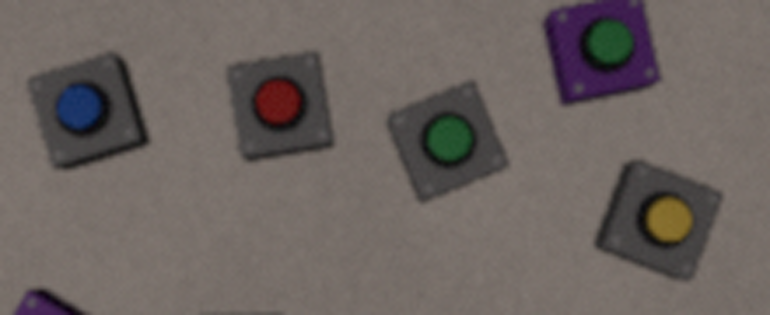

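The crop shows blue, red, green and yellow caps on grey boxes; the green box is at crop pixel (448,138) and is the right one. I move above green with the fingers shut.

```bash
python3 -m jog '[0.05,-0.03,0.01,0,0,0,1, 0.1,-0.055,0.02,0,0,0,1, 0.15,-0.083,0.03,0,0,0,1, 0.2,-0.11,0.04,0,0,0,1, 0.25,-0.138,0.05,0,0,0,1, 0.3,-0.165,0.06,0,0,0,1, 0.35,-0.193,0.07,0,0,0,1, 0.4,-0.22,0.08,0,0,0,1, 0.44,-0.242,0.09,0,0,0,1, 0.47,-0.258,0.1,0,0,0,1, 0.487,-0.267,0.11,0,0,0,1, 0.487,-0.267,0.11,0,0,0,1, 0.487,-0.267,0.11,0,0,0,1]'
cat > st.py <<'E'
from h import *
from scipy.spatial.transform import Rotation as R
import sys
o=get_obs();r=o["eef_rot"];M=R.from_quat(np.roll(r,-1))
g={"green":(.570,-.081),"blue":(.598,.264),"yellow":(.496,-.284)}[sys.argv[1]]
print("t",round(o["time_s"],2),"pos",np.round(o["eef_pos"],4),"F",np.round(o["wrist_force"],2),"op",round(o["opening"],2),"zax",M.as_matrix()[:,2].round(3))
d=np.r_[g,.125]-o["eef_pos"];print("tool shift to above",M.inv().apply(d).round(4))
E
python3 st.py green
python3 - <<'E'
from h import *
for c,y,x in(("top",130,170),("scene",110,130)):
    f=camera(c)["frame"][y:y+140,x:x+190,::-1];cv2.imwrite(f"pics/{c}1.png",cv2.resize(f,None,fx=3,fy=3,interpolation=cv2.INTER_CUBIC))
E
```

```text
time_s: 2.92
eef_pos: [0.5703, -0.0814, 0.1464]
eef_rot: [0.0, 0.978, 0.21, -0.0]
wrist_force: [0.4, 0.0, -0.1]
opening: -0.001
grasp_force: 0.0
t 2.92 pos [ 0.5703 -0.0814  0.1464] F [ 0.39  0.03 -0.08] op -0.0 zax [-0. -0. -1.]
tool shift to above [-0.     -0.0005  0.0214]
```

View pics/scene1.png

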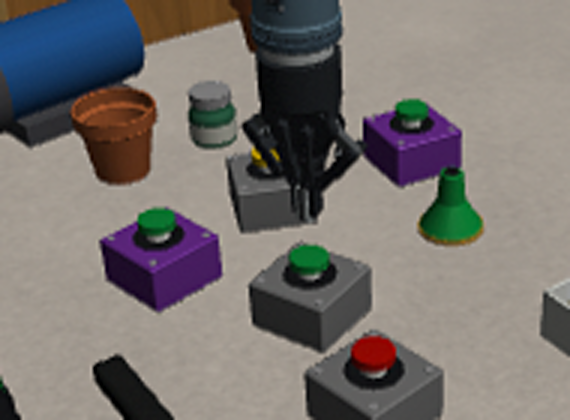

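The closed fingertips at crop (308,218) hang straight above the green cap at (308,258). I lower them slowly to first contact, then push.

```bash
python3 -m jog '[0,0,0.015,0,0,0,1, 0,0,0.03,0,0,0,1, 0,0,0.036,0,0,0,1, 0,0,0.04,0,0,0,1, 0,0,0.043,0,0,0,1, 0,0,0.046,0,0,0,1, 0,0,0.046,0,0,0,1]'; python3 st.py green
```

```text
time_s: 3.9
eef_pos: [0.5708, -0.0805, 0.1005]
eef_rot: [0.0, 0.978, 0.21, 0.0]
wrist_force: [0.3, 0.4, 0.5]
opening: -0.0
grasp_force: 0.3
t 3.9 pos [ 0.5708 -0.0805  0.1005] F [0.34 0.4  0.49] op -0.0 zax [ 0.001 -0.    -1.   ]
tool shift to above [-0.0009  0.0001 -0.0245]
```

```bash
python3 -m jog '[0,0,0.003,0,0,0,1, 0,0,0.006,0,0,0,1, 0,0,0.008,0,0,0,1]'; python3 -m jog '[0,0,0.002,0,0,0,1, 0,0,0.003,0,0,0,1, 0,0,0.003,0,0,0,1]'
```

```text
time_s: 4.28
eef_pos: [0.5709, -0.0806, 0.0924]
eef_rot: [0.0, 0.978, 0.21, 0.0]
wrist_force: [-2.1, 0.5, 5.3]
opening: 0.001
grasp_force: 2.6
time_s: 4.65
eef_pos: [0.571, -0.0806, 0.0898]
eef_rot: [0.0, 0.978, 0.21, 0.0]
wrist_force: [-1.9, 1.6, 7.1]
opening: -0.0
grasp_force: 3.8
```

```bash
python3 -m jog '[0,0,0.0015,0,0,0,1, 0,0,0.0015,0,0,0,1]'; python3 -m jog '[0,0,-0.006,0,0,0,1, 0,0,-0.02,0,0,0,1, 0,0,-0.05,0,0,0,1, 0,0,-0.09,0,0,0,1, 0,0,-0.09,0,0,0,1]'; python3 st.py blue
python3 - <<'E'
from h import *
t=camera("top");s=camera("scene")
for c,a,b in(("green",(417,285),(349,297)),("blue",(259,271),(452,402)),("yellow",(511,320),(328,242))):
    try: both(t,s,np.array(a)/1.5,np.array(b)/1.5,c)
    except Exception as e: print(c,e)
E
```

```text
time_s: 4.9
eef_pos: [0.571, -0.0806, 0.0884]
eef_rot: [0.0, 0.978, 0.21, 0.0]
wrist_force: [-2.1, 2.2, 8.7]
opening: 0.004
grasp_force: 4.5
time_s: 5.52
eef_pos: [0.5728, -0.0813, 0.1819]
eef_rot: [0.002, 0.978, 0.21, 0.003]
wrist_force: [0.5, -0.1, 0.1]
opening: -0.001
grasp_force: 0.0
t 5.53 pos [ 0.5728 -0.0813  0.1819] F [ 0.54 -0.08  0.13] op -0.0 zax [ 0.007 -0.003 -1.   ]
tool shift to above [ 0.1647 -0.3047  0.0562]
green [ 0.5616 -0.0804  0.0594] top [ 0.5538 -0.0745  0.078 ] scene [ 0.5809 -0.0626  0.078 ] [274, 193, 5, 3, 11] [226, 194, 14, 11, 103]
blue [0.5985 0.2646 0.0733] top [0.5976 0.2639 0.078 ] scene [0.6022 0.2678 0.078 ] [166, 174, 13, 13, 130] [293, 261, 18, 15, 200]
yellow [ 0.4963 -0.2855  0.0735] top [ 0.4958 -0.284   0.078 ] scene [ 0.5005 -0.2788  0.078 ] [334, 206, 14, 13, 139] [214, 157, 12, 9, 80]
```

```bash
python3 -m jog '[0.025,-0.045,0,0,0,0,1, 0.05,-0.09,0,0,0,0,1, 0.075,-0.135,0,0,0,0,1, 0.1,-0.18,0.005,0,0,0,1, 0.125,-0.225,0.01,0,0,0,1, 0.145,-0.264,0.02,0,0,0,1, 0.158,-0.29,0.03,0,0,0,1, 0.166,-0.303,0.034,0,0,0,1, 0.166,-0.304,0.034,0,0,0,1, 0.166,-0.304,0.034,0,0,0,1, 0.166,-0.304,0.034,0,0,0,1]'; python3 st.py blue
python3 - <<'E'
from h import *
t=camera("top");s=camera("scene")
for c,a,b in(("green",(417,285),(349,297)),("yellow",(511,320),(328,242))):both(t,s,np.array(a)/1.5,np.array(b)/1.5,c)
f=s["frame"][150:310,150:400,::-1];cv2.imwrite("pics/s2.png",cv2.resize(f,None,fx=3,fy=3,interpolation=cv2.INTER_CUBIC))
E
```

```text
time_s: 7.0
eef_pos: [0.5973, 0.2637, 0.1443]
eef_rot: [0.0, 0.978, 0.21, 0.0]
wrist_force: [0.9, -0.6, -0.8]
opening: 0.005
grasp_force: 0.0
t 7.0 pos [0.5973 0.2637 0.1443] F [ 0.88 -0.64 -0.83] op 0.01 zax [ 0.001 -0.    -1.   ]
tool shift to above [ 0.0007 -0.      0.0193]
green [ 0.5702 -0.0812  0.0628] top [ 0.5688 -0.0799  0.078 ] scene [ 0.5814 -0.0623  0.078 ] [272, 184, 12, 12, 120] [226, 194, 14, 11, 106]
yellow [ 0.4961 -0.2852  0.0733] top [ 0.4956 -0.2837  0.078 ] scene [ 0.5005 -0.2783  0.078 ] [334, 206, 14, 13, 140] [214, 158, 12, 8, 82]
```

View pics/s2.png

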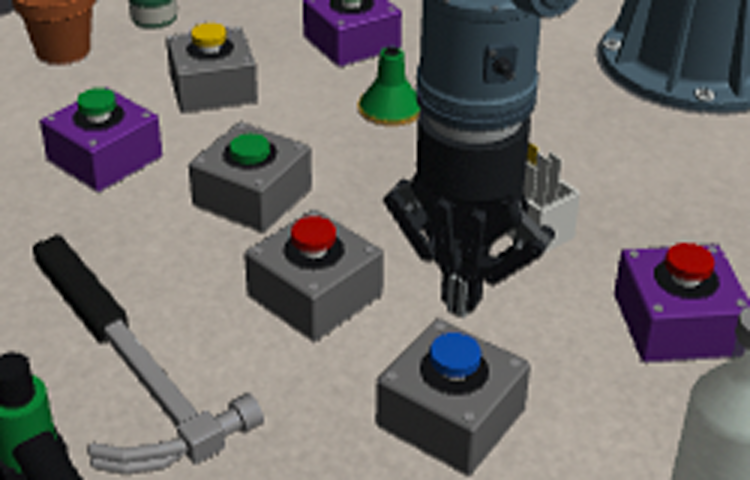

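Green now measures about 11 mm lower, is well in, and has not moved in x or y. The picture shows the tips at (458,308) over the blue cap at (455,352). I push blue to the same depth, TCP z about 0.0885.

```bash
python3 -m jog '[0,0,0.015,0,0,0,1, 0,0,0.03,0,0,0,1, 0,0,0.036,0,0,0,1, 0,0,0.04,0,0,0,1, 0,0,0.043,0,0,0,1, 0,0,0.046,0,0,0,1, 0,0,0.049,0,0,0,1, 0,0,0.052,0,0,0,1, 0,0,0.052,0,0,0,1]'; python3 -m jog '[0,0,0.002,0,0,0,1, 0,0,0.002,0,0,0,1]';  python3 -m jog '[0,0,0.002,0,0,0,1, 0,0,0.002,0,0,0,1]'
```

```text
time_s: 8.22
eef_pos: [0.5969, 0.2649, 0.0919]
eef_rot: [-0.0, 0.978, 0.21, 0.0]
wrist_force: [-3.3, -0.8, 6.2]
opening: 0.002
grasp_force: 2.8
time_s: 8.48
eef_pos: [0.597, 0.2649, 0.0903]
eef_rot: [-0.0, 0.978, 0.21, 0.0]
wrist_force: [-4.2, -1.6, 7.0]
opening: 0.001
grasp_force: 3.6
time_s: 8.72
eef_pos: [0.597, 0.265, 0.0886]
eef_rot: [-0.0, 0.978, 0.21, 0.0]
wrist_force: [-5.0, -1.0, 8.8]
opening: 0.001
grasp_force: 4.4
```

```bash
python3 -m jog '[0,0,-0.006,0,0,0,1, 0,0,-0.02,0,0,0,1, 0,0,-0.05,0,0,0,1, 0,0,-0.09,0,0,0,1, 0,0,-0.09,0,0,0,1, 0,0,-0.09,0,0,0,1]'
python3 -m jog '[-0.025,0.036,0,0,0,0,1, -0.055,0.08,0,0,0,0,1, -0.087,0.126,0,0,0,0,1, -0.12,0.173,0,0,0,0,1, -0.15,0.217,0,0,0,0,1, -0.18,0.26,0,0,0,0,1, -0.21,0.304,0,0,0,0,1, -0.24,0.347,0,0,0,0,1, -0.27,0.391,0.01,0,0,0,1, -0.295,0.427,0.02,0,0,0,1, -0.31,0.449,0.03,0,0,0,1, -0.317,0.458,0.034,0,0,0,1, -0.317,0.458,0.034,0,0,0,1, -0.317,0.458,0.034,0,0,0,1]'; python3 st.py yellow
python3 - <<'E'
from h import *
t=camera("top");s=camera("scene")
for c,a,b in(("green",(417,285),(349,297)),("blue",(259,271),(452,406))):both(t,s,np.array(a)/1.5,np.array(b)/1.5,c)
f=s["frame"][110:310,110:360,::-1];cv2.imwrite("pics/s3.png",cv2.resize(f,None,fx=3,fy=3,interpolation=cv2.INTER_CUBIC))
E
```

```text
time_s: 9.48
eef_pos: [0.5969, 0.2648, 0.1778]
eef_rot: [-0.0, 0.978, 0.21, 0.0]
wrist_force: [-1.0, -0.4, -0.9]
opening: 0.003
grasp_force: 0.0
time_s: 11.22
eef_pos: [0.4965, -0.2818, 0.1438]
eef_rot: [-0.0, 0.978, 0.211, -0.0]
wrist_force: [0.4, -0.1, -0.1]
opening: -0.001
grasp_force: 0.0
t 11.22 pos [ 0.4965 -0.2818  0.1438] F [ 0.37 -0.15 -0.12] op -0.0 zax [-0.     0.001 -1.   ]
tool shift to above [-0.0014  0.0018  0.0188]
green [ 0.5699 -0.0812  0.0632] top [ 0.5687 -0.0801  0.078 ] scene [ 0.5806 -0.0627  0.078 ] [272, 184, 13, 12, 119] [227, 194, 13, 11, 101]
blue [0.5985 0.265  0.0636] top [0.5964 0.2622 0.078 ] scene [0.6089 0.2752 0.078 ] [167, 175, 12, 12, 123] [293, 264, 17, 15, 199]
```

View pics/s3.png

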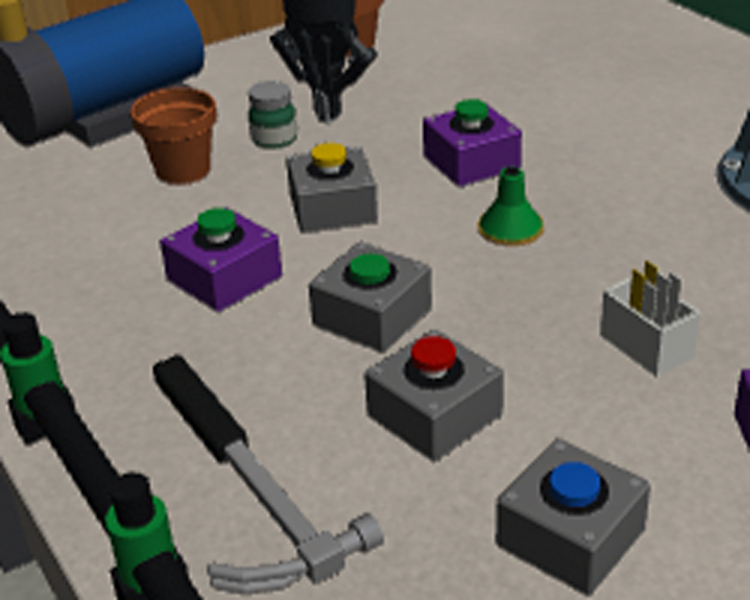

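Green (370,268) and blue (575,485) are both in, about 10 mm down, with their boxes unmoved, and red is out. The tips at (327,118) are over the yellow cap at (328,155). Now I push yellow.

```bash
python3 -m jog '[-0.001,0.002,0.015,0,0,0,1, -0.001,0.002,0.03,0,0,0,1, -0.001,0.002,0.036,0,0,0,1, -0.001,0.002,0.04,0,0,0,1, -0.001,0.002,0.043,0,0,0,1, -0.001,0.002,0.046,0,0,0,1, -0.001,0.002,0.049,0,0,0,1, -0.001,0.002,0.052,0,0,0,1, -0.001,0.002,0.052,0,0,0,1]'; python3 -m jog '[0,0,0.002,0,0,0,1, 0,0,0.002,0,0,0,1]';  python3 -m jog '[0,0,0.002,0,0,0,1, 0,0,0.002,0,0,0,1]'
```

```text
time_s: 12.45
eef_pos: [0.4961, -0.2851, 0.0918]
eef_rot: [-0.0, 0.978, 0.21, -0.0]
wrist_force: [-3.1, 3.2, 6.3]
opening: 0.001
grasp_force: 2.8
time_s: 12.7
eef_pos: [0.4962, -0.2852, 0.0901]
eef_rot: [0.0, 0.978, 0.21, 0.0]
wrist_force: [-3.0, 3.8, 7.7]
opening: 0.0
grasp_force: 3.7
time_s: 12.95
eef_pos: [0.4963, -0.2853, 0.0884]
eef_rot: [0.0, 0.978, 0.21, 0.0]
wrist_force: [-4.3, 3.9, 10.1]
opening: -0.001
grasp_force: 4.5
```

Now I retreat up, then back toward the start so the cameras can see.

```bash
python3 -m jog '[0,0,-0.006,0,0,0,1, 0,0,-0.02,0,0,0,1, 0,0,-0.05,0,0,0,1, 0,0,-0.1,0,0,0,1, 0,0,-0.15,0,0,0,1, -0.03,0.01,-0.16,0,0,0,1, -0.08,0.03,-0.16,0,0,0,1, -0.13,0.05,-0.16,0,0,0,1, -0.18,0.07,-0.16,0,0,0,1, -0.22,0.08,-0.16,0,0,0,1, -0.24,0.085,-0.16,0,0,0,1, -0.24,0.085,-0.16,0,0,0,1, -0.24,0.085,-0.16,0,0,0,1]'
python3 - <<'E'
from h import *
t=camera("top");s=camera("scene")
for c,a,b in(("green",(417,285),(349,297)),("blue",(259,271),(452,406)),("yellow",(511,320),(328,246))):both(t,s,np.array(a)/1.5,np.array(b)/1.5,c)
cv2.imwrite("pics/s4.png",cv2.resize(s["frame"][110:310,110:360,::-1],None,fx=3,fy=3,interpolation=cv2.INTER_CUBIC))
cv2.imwrite("pics/t4.png",cv2.resize(t["frame"][:,:,::-1],(768,576)))
E
```

```text
time_s: 14.58
eef_pos: [0.3133, -0.4607, 0.2479]
eef_rot: [-0.0, 0.978, 0.211, 0.0]
wrist_force: [0.4, 0.6, 0.5]
opening: 0.002
grasp_force: 0.0
green [ 0.5699 -0.0812  0.063 ] top [ 0.5686 -0.08    0.078 ] scene [ 0.5807 -0.0625  0.078 ] [272, 184, 12, 12, 117] [227, 194, 13, 11, 102]
blue [0.5986 0.2649 0.0636] top [0.5965 0.2621 0.078 ] scene [0.6089 0.2752 0.078 ] [167, 175, 12, 12, 122] [293, 264, 17, 15, 199]
yellow [ 0.4958 -0.2856  0.0617] top [ 0.4954 -0.2813  0.078 ] scene [ 0.5094 -0.2604  0.078 ] [334, 206, 13, 13, 137] [214, 160, 12, 9, 86]
```

View pics/s4.png

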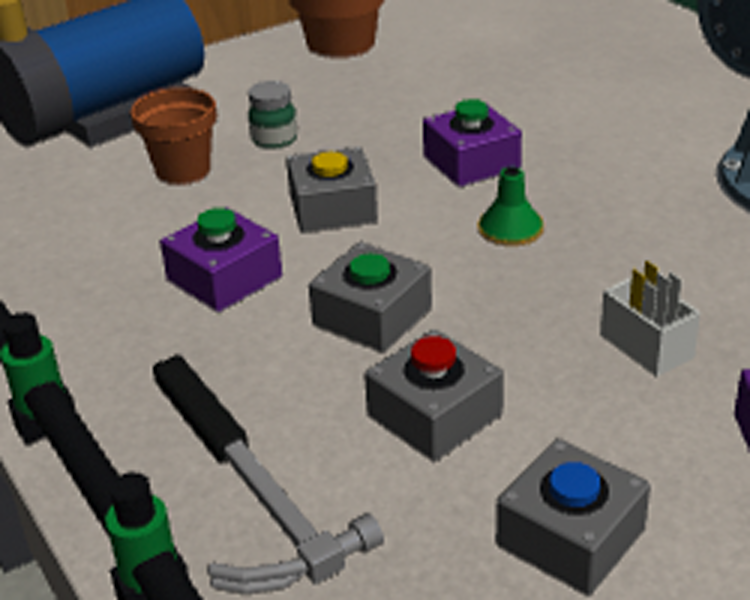

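The green (370,268), blue (575,485) and yellow (330,163) caps are all in, red (433,352) is out, and nothing has shifted.

```bash
python3 -c "from bench import *;print(hand_in())"
```

```text
the job is handed in; nothing more can be done
None
```

The green, blue and yellow caps were pushed fully in, in that order, in about 15 s. The last pictures showed the red cap still out and nothing shifted, and the job is handed in.

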